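# Set out the balance weights by size

### The arm

A 7-joint arm with a two-finger parallel gripper is mounted at the origin on the work surface. World frame = base frame: x ahead of the robot, y to its left, z up, the work surface at z = 0. Lengths are in m, angles in rad, forces in N, time in s.
With the tool pointing down it reaches from about 0.425 to 0.875 m from the base axis. Payload 4.7 kg.
Tool frame: the origin (TCP) lies at the very end of the fingers, on their centre line; the grasp point (between the pads) lies 19 mm behind it; z points along the fingers, y is the line along which they close (so a half turn about z gives the same grasp; the last joint's range is limited). The gripper opens to 87 mm and grips with 3 to 60 N. Pads are 19 mm wide; open, the fingers measure 117 mm over their backs; the gripper's body (75 mm by 190 mm) begins 51 mm behind the grasp point.
Start: joints at [-1.222, 0.321, -0.07, 1.45, 0.023, 1.371, -0.057], TCP at [0.214, 0.614, 0.223] pointing down, gripper open.
Joint ranges: [-2.86, 2.86], [-0.3, 2.09], [-1.38, 1.24], [0.06, 2.45], [-1.56, 4.7], [0.09, 2.05], [-2.69, 2.69]. Speed limits (rad/s): [2.57, 2.57, 3.14, 3.14, 3.14, 3.14, 3.14].

### API

Orientations are given as a unit quaternion [w, x, y, z].
In Python, from bench import manip gives the robot as it stands.
- The arm moves only by the shell command python3 -m pendant 'ROWS'. ROWS is JSON, a list that holds one entry, the list of rows, each a list of 7 numbers: the shift along the tool's x, y, z as a fraction of full scale, then the turn, a rotation vector about the tool's x, y, z as a fraction of full scale, then the opening, from 0 (shut) to 1 (fully open). In form: [[[dx, dy, dz, wx, wy, wz, claw], ...]]. A call has exactly 8 rows; each row is the pose to reach, as a shift and turn from the pose commanded when the call began, along the tool's axes at that moment; what a row does not reach only later rows make up. Full scale, the value 1, is 150 mm for a shift and 45 degrees for a turn. A row lasts 1/10 s, in which the tool goes at most 50 mm and 8.59 degrees, less where a joint would pass 70% of its speed; a pose out of reach is approached as far as the arm can. A call with a number of a shift or a turn outside -1 to 1 is refused whole. A call with a gripper value outside its range is refused whole. The fingers move at their own pace and stop on an object; the grip force is fixed at half the most. Time passes only in rows, so rows that repeat a pose let the fingers close, or fill a call up. It gives the time, the measured TCP pose, the force, the opening and the grip force at its end, in the units of the state.
- manip.observe(): the state, without advancing time (a new reading comes with each control period).
- manip.snapshot(name): name is "scene" or "side" or "wrist"; returns the picture (400x640x3 uint8, blue, green, red); there is no depth.
- manip.camera_model(name): a dict with "fx", "fy", "cx", "cy" (pixels), "rvec" (rotation vector, rad) and "tvec" (3), from world to camera coordinates, as OpenCV has them. Camera axes: x right, y down, z forward; pixel columns grow to the right and rows downward; lengths in m; the calibration is good to about 2 mm. A picture is of the moment at which its call begins: read the wrist's pose just before it. camera_model takes no time and is no camera call; for the wrist camera it gives the pose at the moment of the call.
- manip.job_done(): hands the job in; it is judged then, once.
The state is a dict: "clock": time; "joint_pos": joint angles; "qd": joint speeds; "effort": joint torques, N m; "tool_pos": TCP position; "tool_rot": TCP orientation; "force": force on the tool from outside, world axes, zero at the start; "moment": the same for the moment, N m; "opening": finger opening in m; "finger_force": force on a finger pad.
Only numpy, scipy, OpenCV 4.12 (cv2) and the standard library are available. Lean on these libraries where they do the work, as an engineer would, in place of code of your own. Each camera call takes 0.05 s, during which the arm holds its last target. There are 200 camera calls.

### The job

Set out the four brass weights on the pale wooden weight rack, one standing upright on the middle of each green felt pad, in order of size with the smallest next to the red end and the largest next to the black end. Set them down gently rather than dropping them, and leave the little white pot of stones standing where it is.

Things in the scene. Friction and masses are not known exactly. Their poses are not given: they have to be found in the camera images.
- weight_small: The smallest of four brass balance weights: an upright cylinder with a small turned knob on top, 20 mm across, 32 mm tall (cylinder 22 mm tall, the rest a knob), about 55 g. Stands loose on the bench at the start. Origin: centre of its underside; z up.
- weight_medium: The medium (second smallest) of four brass balance weights: an upright cylinder with a small turned knob on top, 25 mm across, 40 mm tall (cylinder 27 mm tall, the rest a knob), about 110 g. Stands loose on the bench at the start. Origin: centre of its underside; z up.
- weight_large: The second largest of four brass balance weights: an upright cylinder with a small turned knob on top, 32 mm across, 50 mm tall (cylinder 34 mm tall, the rest a knob), about 220 g. Stands loose on the bench at the start. Origin: centre of its underside; z up.
- weight_largest: The largest of four brass balance weights: an upright cylinder with a small turned knob on top, 40 mm across, 67 mm tall (cylinder 48 mm tall, the rest a knob), about 500 g. Stands loose on the bench at the start. Origin: centre of its underside; z up.
- pad_a: Round green felt pad, 52 mm across and 3 mm thick, fixed on the pale wooden weight rack; first from the robot's left (+y) end of the row of four, seen from the robot. Origin: centre of its underside, on the rack's top 15 mm above the bench, so weights stand 18 mm above the bench. x points across the row (away from the robot), y along the row. Pads are 75 mm apart; the rack is 70 mm wide and 370 mm long and fixed.
- pad_b: Round green felt pad, 52 mm across and 3 mm thick, fixed on the pale wooden weight rack; second from the left of the row of four, seen from the robot. Origin: centre of its underside, on the rack's top 15 mm above the bench, so weights stand 18 mm above the bench. x points across the row (away from the robot), y along the row. Pads are 75 mm apart; the rack is 70 mm wide and 370 mm long and fixed.
- pad_c: Round green felt pad, 52 mm across and 3 mm thick, fixed on the pale wooden weight rack; third from the left of the row of four, seen from the robot. Origin: centre of its underside, on the rack's top 15 mm above the bench, so weights stand 18 mm above the bench. x points across the row (away from the robot), y along the row. Pads are 75 mm apart; the rack is 70 mm wide and 370 mm long and fixed.
- pad_d: Round green felt pad, 52 mm across and 3 mm thick, fixed on the pale wooden weight rack; last, at the robot's right (-y) end of the row of four, seen from the robot. Origin: centre of its underside, on the rack's top 15 mm above the bench, so weights stand 18 mm above the bench. x points across the row (away from the robot), y along the row. Pads are 75 mm apart; the rack is 70 mm wide and 370 mm long and fixed.
- red_cap: Red bar, 56 x 22 x 8 mm, fixed on the rack beyond the end pad, 53 mm from that pad's centre; it marks the end for the smallest weight. It may be at either end; a black bar like it marks the other end. Origin: centre of its underside; y along the row.
- gem_pot: Small open white pot of coloured stones, 48 mm across and 34 mm tall, 120 g, loose among the weights; to be left where it stands. Origin: centre of its underside. (A loose blue ring box, 47 x 47 x 35 mm, stands among the weights too.)
Not all that is in view belongs to the job. Leave any pink or turquoise look-alike of the weight_largest alone.

How it is judged:
By the outcome, as a careful person would: the job done as asked, in the order asked, and still so for the second after the job is handed in, with the robot touching nothing.
It also fails if it takes over 83 s, if anything falls off the work surface, if the arm or the gripper's body presses on something with over 40 N, if the wrist force passes 120 N, or if a joint passes its speed limit or range.

## Working session

There is one attempt and no reset: what is moved stays moved. The work goes in short steps, Python scripts to look and compute and a shell command to move; the robot and the scene stay as the last step left them, time stands still between calls to the robot, and variables do not carry over. Pictures are saved under pics/ and viewed, at most 14 in all, crops included, and the job is handed in when it is done.

```bash
mkdir -p pics; ls; python3 - <<'E'
from bench import manip
import cv2
s=manip.observe();print(s)
for n in("scene","side"):
    cv2.imwrite(f"pics/{n}0.png",manip.snapshot(n));print(n,manip.camera_model(n))
E
```

```text
pics
{'clock': 0.0, 'joint_pos': array([-1.2219319 ,  0.32183016, -0.07010298,  1.45170076,  0.02262324,
        1.37076727, -0.05689458]), 'qd': array([ 0.00135434,  0.00060507, -0.00030861,  0.00078788, -0.00020027,
       -0.0013982 ,  0.00103696]), 'effort': array([-4.45822079e-04, -4.91301155e+01, -4.04478852e-01, -3.12523699e+01,
       -6.41467050e-02,  4.37637186e-02,  1.58241860e-04]), 'tool_pos': array([0.2134169 , 0.61337645, 0.22144407]), 'tool_rot': array([-1.02758207e-04,  1.66572792e-01,  9.86028694e-01, -9.53518585e-04]), 'force': array([-0.29495641, -0.28149796,  0.76566025]), 'moment': array([-0.02092156,  0.00547962,  0.01820333]), 'finger_force': 0.0, 'opening': 0.08692461189427382}
scene {'fx': 485.29872115518924, 'fy': 485.29872115518924, 'cx': 321.2626327024579, 'cy': 197.27315645901032, 'rvec': array([ 1.64503107,  1.94200343, -0.77560691]), 'tvec': array([ 0.08411073, -0.33069611,  1.23482147])}
side {'fx': 442.2879963018414, 'fy': 442.2879963018414, 'cx': 320.8210633300558, 'cy': 200.15340911072687, 'rvec': array([ 0.09316042, -2.72014134,  1.48551013]), 'tvec': array([0.51348874, 0.06573508, 0.87730653])}
```

View pics/scene0.png

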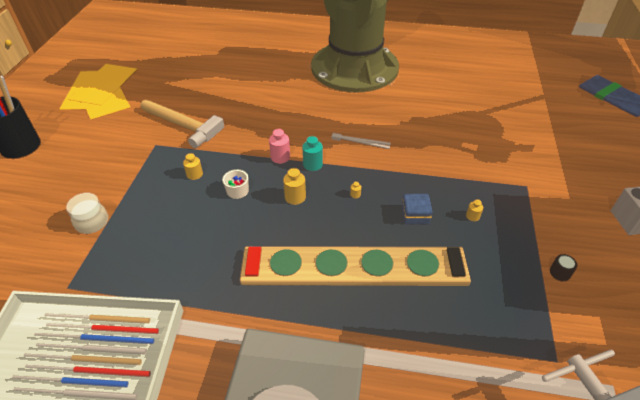

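View pics/side0.png

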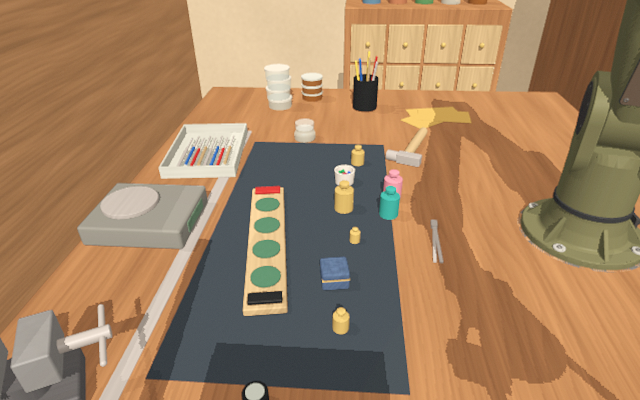

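The scene camera looks back at the robot. Weights are at about (193,167), (294,188), (356,190) and (475,211), and the pot is at (236,184). The rack runs from the red cap (253,261) to the black cap (456,262), so red is at the −y end. The side view shows the same layout. Next I'll measure these by triangulating across the two views.

```bash
cat > h.py <<'E'
import cv2,numpy as np
from scipy.spatial.transform import Rotation as R
def cam(c):
    return R.from_rotvec(c["rvec"]).as_matrix(),np.array(c["tvec"])
def ray(c,p):
    M,t=cam(c);d=M.T@np.array([(p[0]-c["cx"])/c["fx"],(p[1]-c["cy"])/c["fy"],1]);return -M.T@t,d
def plane(c,p,z):
    o,d=ray(c,p);return o+d*(z-o[2])/d[2]
def tri(c1,p1,c2,p2):
    o1,d1=ray(c1,p1);o2,d2=ray(c2,p2)
    k=np.linalg.lstsq(np.c_[d1,-d2],o2-o1,rcond=None)[0]
    a,b=o1+d1*k[0],o2+d2*k[1];return (a+b)/2,np.linalg.norm(a-b)
def proj(c,X):
    M,t=cam(c);q=M@np.array(X)+t;return np.array([c["fx"]*q[0]/q[2]+c["cx"],c["fy"]*q[1]/q[2]+c["cy"]])
def blobs(im,lo,hi,amin=40):
    m=cv2.inRange(cv2.cvtColor(im,cv2.COLOR_BGR2HSV),np.array(lo),np.array(hi))
    n,l,s,c=cv2.connectedComponentsWithStats(m)
    return [(c[i],s[i]) for i in range(1,n) if s[i][4]>=amin]
E
python3 - <<'E'
from h import *
from bench import manip
np.set_printoptions(precision=4,suppress=True)
C={n:manip.camera_model(n) for n in("scene","side")}
I={n:cv2.imread(f"pics/{n}0.png") for n in C}
for n,px in(("scene",[(193,170),(294,190),(356,191),(475,213),(285,262),(253,261)]),("side",[(345,203),(267,225)])):
    h=cv2.cvtColor(I[n],cv2.COLOR_BGR2HSV);print([h[y,x].tolist() for x,y in px])
for n in C:
    print(n)
    for nm,lo,hi,z,a in(("brass",(17,130,90),(28,255,255),.02,40),("green",(50,60,30),(85,170,140),.018,150),("red",(0,200,90),(4,255,255),.023,100)):
        for c,s in blobs(I[n],lo,hi,a):
            p=plane(C[n],c,z)
            if .25<p[0]<.95 and abs(p[1])<.5: print(nm,c,s,p)
E
```

```text
[[20, 185, 171], [19, 177, 151], [19, 179, 161], [20, 173, 140], [60, 82, 133], [3, 223, 231]]
[[21, 132, 226], [68, 85, 153]]
scene
brass [169.9512 114.7606] [141 100  62  31 635] [ 0.2893 -0.3742  0.02  ]
brass [192.4136 166.3953] [183 153  20  27 382] [ 0.4404 -0.2679  0.02  ]
brass [294.3201 186.3776] [283 168  23  37 678] [ 0.4619 -0.0592  0.02  ]
brass [355.48   189.6267] [350 181  12  17 150] [0.4516 0.0554 0.02  ]
brass [474.6095 210.0584] [466 199  18  22 274] [0.4677 0.2725 0.02  ]
brass [355.9896 268.274 ] [ 240  247  230   38 4822] [0.6284 0.0771 0.02  ]
brass [119.0448 318.2242] [ 90 315  59   7 223] [ 0.776  -0.2613  0.02  ]
brass [105.8655 359.2545] [ 72 356  69   8 275] [ 0.8392 -0.2508  0.02  ]
green [310.2701 158.1149] [303 141  20  30 348] [ 0.3767 -0.0444  0.018 ]
green [285.3784 262.0017] [271 250  30  25 592] [ 0.6336 -0.0387  0.018 ]
green [330.9949 262.0863] [316 250  31  25 591] [0.6215 0.0352 0.018 ]
green [376.7    262.1933] [362 250  30  25 600] [0.6094 0.1092 0.018 ]
green [422.4683 262.2967] [408 250  30  25 600] [0.5973 0.1832 0.018 ]
red [252.683  260.5965] [245 247  16  28 347] [ 0.643 -0.091  0.023]
red [124.04 328.5 ] [ 92 326  66   7 200] [ 0.7919 -0.2449  0.023 ]
red [111.1105 370.5525] [ 74 368  75   7 181] [ 0.8544 -0.2345  0.023 ]
side
brass [357.3711 157.2956] [351 146  13  20 159] [ 0.4413 -0.2642  0.02  ]
brass [343.6574 199.7284] [335 181  18  32 394] [ 0.4701 -0.0635  0.02  ]
brass [354.1    238.2375] [350 231  10  13  80] [0.4465 0.0703 0.02  ]
brass [340.3305 322.7725] [333 307  16  27 233] [0.4652 0.2786 0.02  ]
```

```bash
cat >> h.py <<'E'
def togo(x,y,z,phi=9.3):
    """print fractions from the measured pose to TCP x,y,z, tool y at phi deg, tool pointing down"""
    from bench import manip
    s=manip.observe();q=s["tool_rot"];M=R.from_quat([q[1],q[2],q[3],q[0]])
    p=np.radians(phi);c,n=np.cos(p),np.sin(p)
    T=R.from_matrix(np.array([[-n,c,0],[c,n,0],[0,0,-1]]))
    d=M.inv().apply(np.array([x,y,z])-s["tool_pos"])/.15
    w=np.degrees((M.inv()*T).as_rotvec())/45
    print("t",round(s["clock"],2),"at",s["tool_pos"].round(4),"F",s["force"].round(1),"open",round(s["opening"],4),"grip",s["finger_force"],"\n go",d.round(3),w.round(3))
E
python3 - <<'E'
from h import *
togo(.466,.275,.16)
E
```

```text
t 0.1 at [0.2135 0.6134 0.2216] F [-0.   0.1 -0.6] open 0.0866 grip 0.0 
 go [-2.331 -1.577  0.413] [-2.000e-03  1.000e-03  1.367e+00]
```

```bash
python3 -m pendant '[[[-0.2,-0.14,0,0,0,0.1,1],[-0.4,-0.27,0,0,0,0.25,1],[-0.6,-0.41,0,0,0,0.4,1],[-0.8,-0.54,0,0,0,0.55,1],[-1,-0.68,0,0,0,0.7,1],[-1,-0.68,0,0,0,0.7,1],[-1,-0.68,0,0,0,0.7,1],[-1,-0.68,0,0,0,0.7,1]]]'
python3 - <<'E'
from h import *
togo(.466,.275,.16)
E
```

```text
clock: 0.9
tool_pos: [0.3206, 0.4692, 0.2223]
tool_rot: [-0.0, 0.427, 0.904, -0.0]
force: [0.1, -0.1, 0.1]
opening: 0.0868
finger_force: 0.0
t 0.9 at [0.3206 0.4692 0.2223] F [ 0.1 -0.1  0.1] open 0.0868 grip 0.0 
 go [-1.616 -0.074  0.414] [-0.001 -0.001  0.67 ]
```

```bash
python3 -m pendant '[[[-0.25,0,0,0,0,0.15,1],[-0.5,0,0,0,0,0.3,1],[-0.75,-0.04,0,0,0,0.45,1],[-1,-0.07,0.1,0,0,0.6,1],[-1,-0.07,0.2,0,0,0.67,1],[-1,-0.07,0.2,0,0,0.67,1],[-1,-0.07,0.2,0,0,0.67,1],[-1,-0.07,0.2,0,0,0.67,1]]]'
python3 - <<'E'
from h import *
from bench import manip
togo(.466,.275,.16)
cv2.imwrite("pics/w1.png",manip.snapshot("wrist"))
c=manip.camera_model("wrist");M,t=cam(c);print(-M.T@t,M[2],c["fx"])
print(proj(c,(.466,.275,.02)))
E
```

```text
clock: 1.7
tool_pos: [0.4079, 0.3476, 0.1933]
tool_rot: [-0.0, 0.647, 0.763, 0.001]
force: [-0.4, -0.6, 0.5]
opening: 0.0872
finger_force: 0.0
t 1.7 at [0.4079 0.3476 0.1933] F [-0.4 -0.6  0.5] open 0.0872 grip 0.0 
 go [-0.541  0.303  0.222] [ 0.001 -0.001  0.003]
[0.3953757  0.42788854 0.35591108] [ 0.04895311 -0.29229591 -0.95507418] 287.1681668639553
[359.98896484 244.89240016]
```

View pics/w1.png

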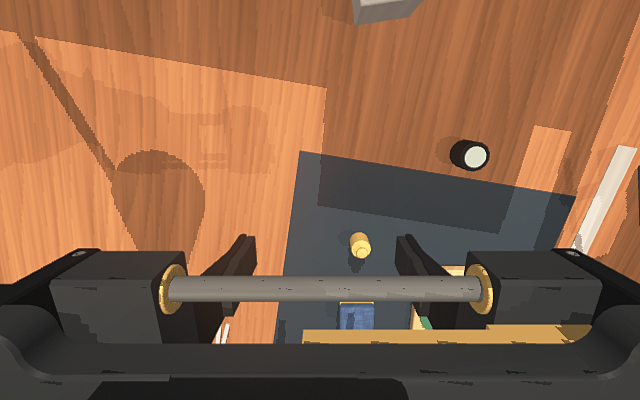

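The wrist view shows the medium weight at (360,245), as predicted, with the ring box below it at (355,317). I'll refine the position from here.

```bash
cat >> h.py <<'E'
def brass(z,x,y,lo=(15,90,80),hi=(30,255,255),save=None,r=.05,amin=60):
    from bench import manip
    c=manip.camera_model("wrist");im=manip.snapshot("wrist")
    if save: cv2.imwrite(save,im)
    for b,s in blobs(im,lo,hi,amin):
        p=plane(c,b,z)
        if np.hypot(p[0]-x,p[1]-y)<r: print(b.round(1),s,p.round(4))
    return c,im
E
python3 - <<'E'
from h import *
c=None
from bench import manip
im=cv2.imread("pics/w1.png");c=manip.camera_model("wrist")
for z in(.015,.02,.025):
  for b,s in blobs(im,(15,90,80),(30,255,255),60):
    p=plane(c,b,z)
    if np.hypot(p[0]-.466,p[1]-.275)<.05: print(z,b,s,p)
# all pair triangulations of centroid
C={n:manip.camera_model(n) for n in("scene","side")}
I={n:cv2.imread(f"pics/{n}0.png") for n in C}
B={n:[(b,s) for b,s in blobs(I[n],(14,90,80),(30,255,255),40)] for n in C}
for nm,g,zc in(("med",(.466,.275),.018),("large",(.441,-.266),.023),("largest",(.466,-.06),.031),("small",(.449,.06),.015)):
    o=[]
    for n in C:
        q=proj(C[n],(*g,zc));b,s=min(B[n],key=lambda e:np.hypot(*(e[0]-q)));o.append(b);print(nm,n,b.round(1),s,plane(C[n],b,zc).round(4))
    print(tri(C["scene"],o[0],C["side"],o[1]))
togo(.466,.275,.1)
E
```

```text
0.015 [359.6201373  245.00457666] [350 232  21  27 437] [0.46660868 0.27248799 0.015     ]
0.02 [359.6201373  245.00457666] [350 232  21  27 437] [0.46556394 0.27476718 0.02      ]
0.025 [359.6201373  245.00457666] [350 232  21  27 437] [0.46451919 0.27704637 0.025     ]
med scene [474.5 210.1] [466 199  18  23 295] [0.466  0.2728 0.018 ]
med side [340.3 320.7] [332 307  18  28 393] [0.4654 0.2728 0.018 ]
(array([0.46551818, 0.27277168, 0.01772478]), np.float64(0.00045645258556458465))
large scene [192.4 166.5] [183 153  20  27 406] [ 0.4437 -0.2661  0.023 ]
large side [343.7 197.7] [334 180  20  34 545] [ 0.4702 -0.0669  0.023 ]
(array([ 0.44719119, -0.25288845, -0.03883151]), np.float64(0.10750020438603919))
largest scene [294.3 186.4] [283 167  23  38 707] [ 0.4726 -0.0566  0.031 ]
largest side [343.7 197.7] [334 180  20  34 545] [ 0.47   -0.0543  0.031 ]
(array([ 0.47017171, -0.05732889,  0.02879648]), np.float64(0.0005690182037506061))
small scene [355.3 189.6] [350 181  12  18 171] [0.4468 0.0547 0.015 ]
small side [354.6 235.3] [349 227  12  17 160] [0.4456 0.0545 0.015 ]
(array([0.44586345, 0.05443062, 0.01458707]), np.float64(0.0007809015669201609))
t 1.75 at [0.4081 0.3474 0.1933] F [0.5 0.5 0.9] open 0.0873 grip 0.0 
 go [-0.539  0.301  0.622] [ 0.001 -0.001  0.002]
```

```bash
python3 -m pendant '[[[-0.2,0.1,0.1,0,0,0,1],[-0.4,0.2,0.3,0,0,0,1],[-0.55,0.29,0.5,0,0,0,1],[-0.55,0.29,0.7,0,0,0,1],[-0.55,0.29,0.8,0,0,0,1],[-0.55,0.29,0.8,0,0,0,1],[-0.55,0.29,0.8,0,0,0,1],[-0.55,0.29,0.8,0,0,0,1]]]'
python3 - <<'E'
from h import *
togo(.4657,.273,.005)
E
```

```text
clock: 2.55
tool_pos: [0.4656, 0.2724, 0.0742]
tool_rot: [0.0, 0.648, 0.762, 0.001]
force: [0.1, -0.4, 0.2]
opening: 0.087
finger_force: 0.0
t 2.55 at [0.4656 0.2724 0.0742] F [ 0.1 -0.4  0.2] open 0.087 grip 0.0 
 go [0.003 0.    0.461] [ 0.003 -0.002 -0.001]
```

```bash
python3 -m pendant '[[[0,0,0.2,0,0,0,1],[0,0,0.4,0,0,0,1],[0,0,0.46,0,0,0,1],[0,0,0.46,0,0,0,1],[0,0,0.46,0,0,0,0],[0,0,0.46,0,0,0,0],[0,0,0.46,0,0,0,0],[0,0,0.46,0,0,0,0]]]'
python3 - <<'E'
from h import *
togo(.6215,.0352,.1)
E
```

```text
clock: 3.35
tool_pos: [0.4653, 0.2715, 0.0045]
tool_rot: [0.0, 0.648, 0.761, 0.001]
force: [-0.5, -1.0, -0.9]
opening: 0.0629
finger_force: 0.0
t 3.35 at [0.4653 0.2715 0.0045] F [-0.5 -1.  -0.9] open 0.0629 grip 0.0 
 go [-1.721  0.778 -0.637] [ 0.002 -0.001 -0.003]
```

```bash
python3 -m pendant '[[[0,0,0,0,0,0,0],[0,0,0,0,0,0,0],[0,0,0,0,0,0,0],[0,0,0,0,0,0,0],[0,0,0,0,0,0,0],[0,0,0,0,0,0,0],[0,0,0,0,0,0,0],[0,0,0,0,0,0,0]]]'
python3 -m pendant '[[[0,0,-0.1,0,0,0,0],[0,0,-0.3,0,0,0,0],[0,0,-0.5,0,0,0,0],[-0.2,0.1,-0.65,0,0,0,0],[-0.4,0.2,-0.65,0,0,0,0],[-0.65,0.3,-0.65,0,0,0,0],[-0.9,0.4,-0.65,0,0,0,0],[-0.9,0.4,-0.65,0,0,0,0]]]'
python3 - <<'E'
from h import *
togo(.6215,.0352,.06)
E
```

```text
clock: 4.15
tool_pos: [0.4649, 0.2711, 0.0036]
tool_rot: [0.0, 0.648, 0.761, 0.0]
force: [1.3, 0.6, -1.2]
opening: 0.0242
finger_force: 30.0
clock: 4.95
tool_pos: [0.5486, 0.1399, 0.1026]
tool_rot: [0.002, 0.652, 0.758, -0.0]
force: [-0.5, -1.1, -0.9]
opening: 0.0248
finger_force: 30.0
t 4.95 at [0.5486 0.1399 0.1026] F [-0.5 -1.1 -0.9] open 0.0248 grip 29.998058374476386 
 go [-0.762  0.375  0.288] [ 0.003  0.005 -0.015]
```

```bash
python3 -m pendant '[[[-0.2,0.1,0,0,0,0,0],[-0.45,0.22,0,0,0,0,0],[-0.65,0.33,0,0,0,0,0],[-0.77,0.375,0.1,0,0,-0.015,0],[-0.77,0.375,0.3,0,0,-0.015,0],[-0.77,0.375,0.38,0,0,-0.015,0],[-0.77,0.375,0.38,0,0,-0.015,0],[-0.77,0.375,0.38,0,0,-0.015,0]]]'
python3 - <<'E'
from h import *
togo(.6215,.0342,.023)
E
```

```text
clock: 5.75
tool_pos: [0.6195, 0.0435, 0.0449]
tool_rot: [-0.0, 0.643, 0.766, 0.0]
force: [0.5, 0.8, -1.2]
opening: 0.0244
finger_force: 30.0
t 5.75 at [0.6195 0.0435 0.0449] F [ 0.5  0.8 -1.2] open 0.0244 grip 29.999054403451737 
 go [-0.063  0.002  0.146] [ 0.001 -0.001  0.014]
```

```bash
python3 -m pendant '[[[-0.03,0,0.02,0,0,0.01,0],[-0.06,0,0.05,0,0,0.01,0],[-0.06,0,0.08,0,0,0.01,0],[-0.06,0,0.1,0,0,0.01,0],[-0.06,0,0.115,0,0,0.01,0],[-0.06,0,0.125,0,0,0.01,0],[-0.06,0,0.13,0,0,0.01,0],[-0.06,0,0.13,0,0,0.01,0]]]'
python3 - <<'E'
from h import *
togo(.6215,.0342,.023)
E
```

```text
clock: 6.55
tool_pos: [0.6209, 0.0335, 0.0245]
tool_rot: [-0.0, 0.647, 0.763, -0.0]
force: [-0.1, -0.7, -0.3]
opening: 0.0239
finger_force: 30.0
t 6.55 at [0.6209 0.0335 0.0245] F [-0.1 -0.7 -0.3] open 0.0239 grip 29.998975685157347 
 go [0.004 0.004 0.01 ] [-0.    -0.     0.002]
```

```bash
python3 -m pendant '[[[0,0,0.004,0,0,0,0],[0,0,0.008,0,0,0,0],[0,0,0.012,0,0,0,0],[0,0,0.015,0,0,0,0],[0,0,0.015,0,0,0,0],[0,0,0.015,0,0,0,0.4],[0,0,0.015,0,0,0,0.5],[0,0,0.015,0,0,0,0.5]]]'
python3 - <<'E'
from h import *
togo(.6215,.0342,.11)
E
```

```text
clock: 7.35
tool_pos: [0.6212, 0.0335, 0.0226]
tool_rot: [0.0, 0.647, 0.763, 0.0]
force: [0.4, -0.9, -0.1]
opening: 0.0396
finger_force: 0.0
t 7.35 at [0.6212 0.0335 0.0226] F [ 0.4 -0.9 -0.1] open 0.0396 grip 0.0 
 go [ 0.004  0.003 -0.583] [ 0.001 -0.     0.002]
```

```bash
python3 -m pendant '[[[0,0,-0.1,0,0,0,0.5],[0,0,-0.35,0,0,0,0.5],[0,0,-0.6,0,0,0,0.5],[0.1,-0.2,-0.6,0,0,0,0.5],[0.2,-0.45,-0.6,0,0,0,0.5],[0.3,-0.7,-0.6,0,0,0,0.5],[0.3,-0.9,-0.6,0,0,0,0.5],[0.3,-0.9,-0.6,0,0,0,0.5]]]'
python3 - <<'E'
from h import *
togo(.446,.0545,.04)
brass(.0145,.446,.0545,save="pics/w2.png")
E
```

```text
clock: 8.15
tool_pos: [0.4771, 0.0557, 0.113]
tool_rot: [-0.001, 0.647, 0.763, 0.0]
force: [0.2, -0.4, 0.1]
opening: 0.0432
finger_force: 0.0
t 8.15 at [0.4771 0.0557 0.113 ] F [ 0.2 -0.4  0.1] open 0.0432 grip 0.0 
 go [ 0.025 -0.205  0.487] [-0.002 -0.003  0.003]
[293.4 197.9] [282 185  23  26 458] [0.4469 0.0551 0.0145]
```

View pics/w2.png

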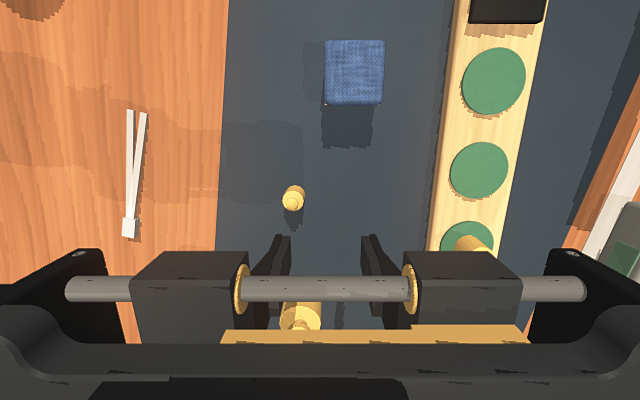

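The small weight shows at (293,198), which gives (0.4465, 0.055) and agrees with the triangulation. The largest is at (300,317), and the medium is on its pad near (465,245).

```bash
python3 -m pendant '[[[0.02,-0.1,0.1,0,0,0,0.5],[0.028,-0.2,0.3,0,0,0,0.5],[0.028,-0.2,0.49,0,0,0,0.5],[0.028,-0.2,0.49,0,0,0,0.5],[0.028,-0.2,0.49,0,0,0,0.5],[0.028,-0.2,0.49,0,0,0,0.5],[0.028,-0.2,0.49,0,0,0,0.5],[0.028,-0.2,0.49,0,0,0,0.5]]]'
python3 - <<'E'
from h import *
togo(.4465,.055,.0035)
E
```

```text
clock: 9.0
tool_pos: [0.4512, 0.0553, 0.0399]
tool_rot: [0.001, 0.647, 0.763, 0.001]
force: [-0.4, 0.2, 0.7]
opening: 0.0435
finger_force: 0.0
t 9.0 at [0.4512 0.0553 0.0399] F [-0.4  0.2  0.7] open 0.0435 grip 0.0 
 go [ 0.003 -0.032  0.242] [ 0.003 -0.     0.002]
```

```bash
python3 -m pendant '[[[0,-0.03,0.1,0,0,0,0.5],[0,-0.03,0.2,0,0,0,0.5],[0,-0.03,0.242,0,0,0,0.5],[0,-0.03,0.242,0,0,0,0.1],[0,-0.03,0.242,0,0,0,0],[0,-0.03,0.242,0,0,0,0],[0,-0.03,0.242,0,0,0,0],[0,-0.03,0.242,0,0,0,0]]]'
python3 - <<'E'
from h import *
togo(.6336,-.0387,.06)
E
```

```text
clock: 9.8
tool_pos: [0.4464, 0.0545, 0.0031]
tool_rot: [0.0, 0.647, 0.763, 0.001]
force: [0.1, 0.8, 1.8]
opening: 0.0189
finger_force: 30.0
t 9.8 at [0.4464 0.0545 0.0031] F [0.1 0.8 1.8] open 0.0189 grip 30.00086068524979 
 go [-0.817  1.13  -0.378] [ 0.002 -0.     0.002]
```

```bash
python3 -m pendant '[[[0,0,-0.15,0,0,0,0],[0,0,-0.4,0,0,0,0],[0,0,-0.65,0,0,0,0],[-0.15,0.2,-0.65,0,0,0,0],[-0.35,0.45,-0.65,0,0,0,0],[-0.55,0.7,-0.65,0,0,0,0],[-0.75,0.9,-0.65,0,0,0,0],[-0.82,1,-0.65,0,0,0,0]]]'
python3 -m pendant '[[[0,0.07,0,0,0,0,0],[0,0.13,0,0,0,0,0],[0,0.13,0.1,0,0,0,0],[0,0.13,0.3,0,0,0,0],[0,0.13,0.4,0,0,0,0],[0,0.13,0.4,0,0,0,0],[0,0.13,0.4,0,0,0,0],[0,0.13,0.4,0,0,0,0]]]'
python3 - <<'E'
from h import *
togo(.6336,-.0392,.0215)
E
```

```text
clock: 10.6
tool_pos: [0.6162, -0.0464, 0.1]
tool_rot: [0.002, 0.648, 0.762, -0.001]
force: [-0.6, -0.2, -0.1]
opening: 0.0189
finger_force: 30.0
clock: 11.4
tool_pos: [0.6339, -0.0393, 0.0413]
tool_rot: [0.001, 0.647, 0.763, 0.001]
force: [0.6, 0.0, 0.1]
opening: 0.019
finger_force: 30.0
t 11.4 at [ 0.6339 -0.0393  0.0413] F [0.6 0.  0.1] open 0.019 grip 29.999859512317926 
 go [ 0.001 -0.002  0.132] [0.003 0.    0.002]
```

```bash
python3 -m pendant '[[[0,0,0.06,0,0,0,0],[0,0,0.1,0,0,0,0],[0,0,0.115,0,0,0,0],[0,0,0.125,0,0,0,0],[0,0,0.13,0,0,0,0],[0,0,0.134,0,0,0,0],[0,0,0.134,0,0,0,0],[0,0,0.134,0,0,0,0]]]'
python3 -m pendant '[[[0,0,0.002,0,0,0,0.3],[0,0,0.002,0,0,0,0.7],[0,0,0.002,0,0,0,0.7],[0,0,0.002,0,0,0,0.7],[0,0,-0.1,0,0,0,0.7],[0,0,-0.3,0,0,0,0.7],[0,0,-0.5,0,0,0,0.7],[0,0,-0.6,0,0,0,0.7]]]'
python3 - <<'E'
from h import *
togo(.471,-.056,.11)
E
```

```text
clock: 12.2
tool_pos: [0.6326, -0.0393, 0.0211]
tool_rot: [-0.001, 0.647, 0.763, -0.0]
force: [-4.4, 0.1, 7.6]
opening: 0.0189
finger_force: 30.0
clock: 13.0
tool_pos: [0.6349, -0.0398, 0.1139]
tool_rot: [0.002, 0.647, 0.763, 0.002]
force: [0.3, -0.2, 0.6]
opening: 0.0602
finger_force: 0.0
t 13.0 at [ 0.6349 -0.0398  0.1139] F [ 0.3 -0.2  0.6] open 0.0602 grip 0.0 
 go [ 0.071 -1.096  0.02 ] [0.006 0.001 0.002]
```

```bash
python3 -m pendant '[[[0.02,-0.2,0,0,0,0,0.7],[0.05,-0.45,0,0,0,0,0.7],[0.07,-0.7,0,0,0,0,0.7],[0.07,-0.85,0,0,0,0,0.7],[0.07,-1,0,0,0,0,0.7],[0.07,-1,0,0,0,0,0.7],[0.07,-1,0,0,0,0,0.7],[0.07,-1,0,0,0,0,0.7]]]'
python3 - <<'E'
from h import *
togo(.471,-.056,.085)
brass(.03,.471,-.056,save="pics/w3.png")
E
```

```text
clock: 13.8
tool_pos: [0.4844, -0.0533, 0.1103]
tool_rot: [0.001, 0.647, 0.763, 0.0]
force: [0.5, 0.4, -0.8]
opening: 0.061
finger_force: 0.0
t 13.8 at [ 0.4844 -0.0533  0.1103] F [ 0.5  0.4 -0.8] open 0.061 grip 0.0 
 go [-0.003 -0.091  0.169] [0.002 0.    0.002]
[309.2 210.6] [ 285  181   48   59 2195] [ 0.4712 -0.0578  0.03  ]
```

View pics/w3.png

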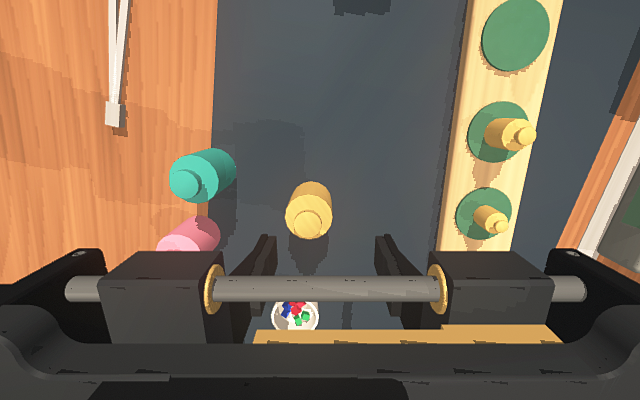

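The largest weight is at (309,210), with the turquoise and pink look-alikes clear to the left. The small and medium weights stand upright on their pads at (487,215) and (505,132).

```bash
python3 -m pendant '[[[0,-0.05,0,0,0,0,0.7],[-0.008,-0.09,0.05,0,0,0,0.7],[-0.008,-0.09,0.1,0,0,0,0.7],[-0.008,-0.09,0.15,0,0,0,0.7],[-0.008,-0.09,0.15,0,0,0,0.7],[-0.008,-0.09,0.15,0,0,0,0.7],[-0.008,-0.09,0.15,0,0,0,0.7],[-0.008,-0.09,0.15,0,0,0,0.7]]]'
python3 - <<'E'
from h import *
togo(.4712,-.057,.012)
E
```

```text
clock: 14.65
tool_pos: [0.4706, -0.0569, 0.0877]
tool_rot: [0.0, 0.647, 0.763, 0.0]
force: [0.6, -0.8, -0.9]
opening: 0.0609
finger_force: 0.0
t 14.65 at [ 0.4706 -0.0569  0.0877] F [ 0.6 -0.8 -0.9] open 0.0609 grip 0.0 
 go [-0.002  0.004  0.505] [0.001 0.    0.002]
```

```bash
python3 -m pendant '[[[0,0,0.15,0,0,0,0.7],[0,0,0.3,0,0,0,0.7],[0,0,0.45,0,0,0,0.7],[0,0,0.505,0,0,0,0.7],[0,0,0.505,0,0,0,0],[0,0,0.505,0,0,0,0],[0,0,0.505,0,0,0,0],[0,0,0.505,0,0,0,0]]]'
python3 -m pendant '[[[0,0,0,0,0,0,0],[0,0,0,0,0,0,0],[0,0,0,0,0,0,0],[0,0,0,0,0,0,0],[0,0,-0.1,0,0,0,0],[0,0,-0.25,0,0,0,0],[0,0,-0.5,0,0,0,0],[0,0,-0.5,0,0,0,0]]]'
python3 - <<'E'
from h import *
togo(.5973,.1832,.13)
E
```

```text
clock: 15.45
tool_pos: [0.4709, -0.0569, 0.0127]
tool_rot: [0.0, 0.647, 0.763, 0.001]
force: [-0.7, 0.4, 2.9]
opening: 0.039
finger_force: 30.0
clock: 16.25
tool_pos: [0.4734, -0.057, 0.0903]
tool_rot: [0.003, 0.647, 0.763, 0.003]
force: [0.9, 1.0, -4.4]
opening: 0.0396
finger_force: 30.0
t 16.25 at [ 0.4734 -0.057   0.0903] F [ 0.9  1.  -4.4] open 0.0396 grip 29.998813835463807 
 go [ 1.445  1.079 -0.256] [0.01  0.    0.002]
```

```bash
python3 -m pendant '[[[0.1,0.05,-0.15,0,0,0,0],[0.25,0.18,-0.25,0,0,0,0],[0.45,0.33,-0.25,0,0,0,0],[0.65,0.48,-0.25,0,0,0,0],[0.85,0.63,-0.25,0,0,0,0],[1,0.75,-0.25,0,0,0,0],[1,0.75,-0.25,0,0,0,0],[1,0.75,-0.25,0,0,0,0]]]'
python3 - <<'E'
from h import *
togo(.5973,.1832,.06)
E
```

```text
clock: 17.05
tool_pos: [0.5554, 0.1097, 0.1219]
tool_rot: [-0.001, 0.646, 0.763, -0.002]
force: [-0.2, -0.4, -5.5]
opening: 0.0387
finger_force: 30.0
t 17.05 at [0.5554 0.1097 0.1219] F [-0.2 -0.4 -5.5] open 0.0387 grip 30.00032471602026 
 go [0.438 0.358 0.411] [-0.005  0.002  0.004]
```

```bash
python3 -m pendant '[[[0.15,0.1,0,0,0,0,0],[0.3,0.22,0,0,0,0,0],[0.44,0.34,0,0,0,0,0],[0.44,0.34,0.15,0,0,0,0],[0.44,0.34,0.35,0,0,0,0],[0.44,0.34,0.45,0,0,0,0],[0.44,0.34,0.45,0,0,0,0],[0.44,0.34,0.45,0,0,0,0]]]'
python3 - <<'E'
from h import *
togo(.5973,.1832,.031)
E
```

```text
clock: 17.85
tool_pos: [0.5964, 0.182, 0.0569]
tool_rot: [0.0, 0.647, 0.762, -0.0]
force: [0.4, 0.5, -5.6]
opening: 0.0394
finger_force: 30.0
t 17.85 at [0.5964 0.182  0.0569] F [ 0.4  0.5 -5.6] open 0.0394 grip 29.999628207642672 
 go [0.007 0.007 0.173] [0. 0. 0.]
```

```bash
python3 -m pendant '[[[0.007,0.007,0.08,0,0,0,0],[0.007,0.007,0.13,0,0,0,0],[0.007,0.007,0.15,0,0,0,0],[0.007,0.007,0.16,0,0,0,0],[0.007,0.007,0.165,0,0,0,0],[0.007,0.007,0.168,0,0,0,0],[0.007,0.007,0.17,0,0,0,0],[0.007,0.007,0.17,0,0,0,0]]]'
python3 - <<'E'
from h import *
togo(.5973,.1832,.031)
E
```

```text
clock: 18.65
tool_pos: [0.5973, 0.1842, 0.0314]
tool_rot: [0.0, 0.647, 0.763, 0.0]
force: [-0.4, -0.6, -4.6]
opening: 0.0394
finger_force: 30.0
t 18.65 at [0.5973 0.1842 0.0314] F [-0.4 -0.6 -4.6] open 0.0394 grip 29.999407461982628 
 go [-0.006 -0.001  0.003] [ 0.001 -0.     0.002]
```

```bash
python3 -m pendant '[[[-0.003,0,0.003,0,0,0,0],[-0.005,0,0.006,0,0,0,0],[-0.005,0,0.008,0,0,0,0],[-0.005,0,0.008,0,0,0,0],[-0.005,0,0.008,0,0,0,0],[-0.005,0,0.008,0,0,0,0],[-0.005,0,0.008,0,0,0,0],[-0.005,0,0.008,0,0,0,0]]]'

```

```text
clock: 19.45
tool_pos: [0.5974, 0.1837, 0.0308]
tool_rot: [-0.0, 0.647, 0.763, 0.0]
force: [-4.1, 0.6, 5.7]
opening: 0.0393
finger_force: 30.0
```

```bash
python3 -m pendant '[[[0,0,0,0,0,0,0.3],[0,0,0,0,0,0,0.7],[0,0,0,0,0,0,0.7],[0,0,0,0,0,0,0.7],[0,0,-0.1,0,0,0,0.7],[0,0,-0.3,0,0,0,0.7],[0,0,-0.5,0,0,0,0.7],[0,0,-0.75,0,0,0,0.7]]]'
python3 - <<'E'
from h import *
togo(.4437,-.266,.14)
E
```

```text
clock: 20.25
tool_pos: [0.5968, 0.183, 0.1437]
tool_rot: [-0.0, 0.647, 0.763, -0.0]
force: [0.5, 0.7, -0.5]
opening: 0.0609
finger_force: 0.0
t 20.25 at [0.5968 0.183  0.1437] F [ 0.5  0.7 -0.5] open 0.0609 grip 0.0 
 go [-2.787 -1.495  0.027] [-0.001  0.001  0.002]
```

```bash
python3 -m pendant '[[[-0.15,-0.08,0,0,0,0,0.7],[-0.35,-0.19,0,0,0,0,0.7],[-0.6,-0.32,0,0,0,0,0.7],[-0.85,-0.46,0,0,0,0,0.7],[-1,-0.54,0,0,0,0,0.7],[-1,-0.54,0,0,0,0,0.7],[-1,-0.54,0,0,0,0,0.7],[-1,-0.54,0,0,0,0,0.7]]]'
python3 -m pendant '[[[-0.15,-0.08,0,0,0,0,0.7],[-0.35,-0.19,0,0,0,0,0.7],[-0.6,-0.32,0,0,0,0,0.7],[-0.85,-0.46,0,0,0,0,0.7],[-1,-0.54,0,0,0,0,0.7],[-1,-0.54,0,0,0,0,0.7],[-1,-0.54,0,0,0,0,0.7],[-1,-0.54,0,0,0,0,0.7]]]'
python3 - <<'E'
from h import *
togo(.4437,-.266,.1)
brass(.023,.4437,-.266,save="pics/w4.png")
E
```

```text
clock: 21.05
tool_pos: [0.5424, 0.0236, 0.1431]
tool_rot: [0.0, 0.646, 0.763, 0.001]
force: [-0.2, 0.8, 0.9]
opening: 0.061
finger_force: 0.0
clock: 21.85
tool_pos: [0.4873, -0.137, 0.1425]
tool_rot: [-0.0, 0.646, 0.764, 0.0]
force: [0.5, -0.1, 0.3]
opening: 0.0608
finger_force: 0.0
t 21.85 at [ 0.4873 -0.137   0.1425] F [ 0.5 -0.1  0.3] open 0.0608 grip 0.0 
 go [-0.8   -0.43   0.283] [ 0.    -0.     0.006]
[269.5 309.2] [258 302  23  17 247] [ 0.4467 -0.2831  0.023 ]
```

View pics/w4.png

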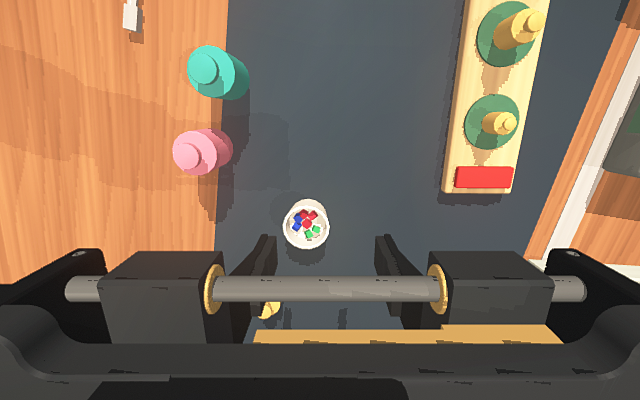

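The pot is at (306,224), small and medium sit on their pads at right, and the large weight at (270,309) is partly hidden. I'll move on over it.

```bash
python3 -m pendant '[[[-0.2,-0.1,0,0,0,0,0.7],[-0.4,-0.22,0,0,0,0,0.7],[-0.6,-0.33,0,0,0,0,0.7],[-0.8,-0.42,0,0,0,0,0.7],[-0.8,-0.42,0.1,0,0,0,0.7],[-0.8,-0.42,0.2,0,0,0,0.7],[-0.8,-0.42,0.2,0,0,0,0.7],[-0.8,-0.42,0.2,0,0,0,0.7]]]'
python3 - <<'E'
from h import *
togo(.4437,-.266,.01)
brass(.023,.4437,-.266,save="pics/w5.png")
E
```

```text
clock: 22.7
tool_pos: [0.4444, -0.2668, 0.1125]
tool_rot: [-0.0, 0.646, 0.763, -0.0]
force: [1.0, 0.3, 0.0]
opening: 0.0612
finger_force: 0.0
t 22.7 at [ 0.4444 -0.2668  0.1125] F [1.  0.3 0. ] open 0.0612 grip 0.0 
 go [ 0.006 -0.003  0.683] [-0.001 -0.     0.005]
[322.6 204.6] [ 305  183   36   43 1227] [ 0.4424 -0.2667  0.023 ]
```

View pics/w5.png

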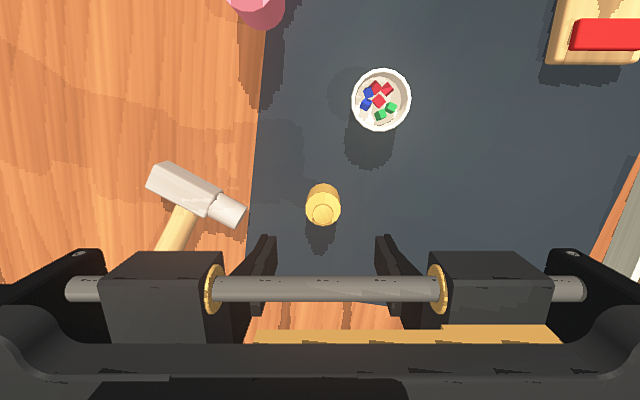

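The large weight is at (322,205), which gives (0.443, −0.267). The hammer head's tip at (245,210) is about 70 mm away and the pot at (381,98) is clear, so I can descend.

```bash
python3 -m pendant '[[[0,-0.01,0.2,0,0,0,0.7],[0,-0.01,0.4,0,0,0,0.7],[0,-0.01,0.6,0,0,0,0.7],[0,-0.01,0.695,0,0,0,0.7],[0,-0.01,0.695,0,0,0,0.7],[0,-0.01,0.695,0,0,0,0],[0,-0.01,0.695,0,0,0,0],[0,-0.01,0.695,0,0,0,0]]]'
python3 -m pendant '[[[0,0,0,0,0,0,0],[0,0,0,0,0,0,0],[0,0,0,0,0,0,0],[0,0,0,0,0,0,0],[0,0,0,0,0,0,0],[0,0,-0.1,0,0,0,0],[0,0,-0.3,0,0,0,0],[0,0,-0.5,0,0,0,0]]]'
python3 - <<'E'
from h import *
togo(.6094,.1092,.15)
E
```

```text
clock: 23.55
tool_pos: [0.4435, -0.2684, 0.0096]
tool_rot: [0.001, 0.647, 0.763, 0.001]
force: [0.7, 0.1, -0.1]
opening: 0.0446
finger_force: 0.0
clock: 24.35
tool_pos: [0.4414, -0.2678, 0.0839]
tool_rot: [-0.001, 0.647, 0.762, -0.001]
force: [0.7, -0.0, -2.2]
opening: 0.0309
finger_force: 30.0
t 24.35 at [ 0.4414 -0.2678  0.0839] F [ 0.7 -0.  -2.2] open 0.0309 grip 29.999115272657946 
 go [ 2.298  1.513 -0.442] [-0.002 -0.001  0.001]
```

```bash
python3 -m pendant '[[[0,0,-0.25,0,0,0,0],[0.1,0.06,-0.45,0,0,0,0],[0.3,0.2,-0.45,0,0,0,0],[0.55,0.36,-0.45,0,0,0,0],[0.8,0.53,-0.45,0,0,0,0],[1,0.66,-0.45,0,0,0,0],[1,0.66,-0.45,0,0,0,0],[1,0.66,-0.45,0,0,0,0]]]'
python3 -m pendant '[[[0.1,0.06,0,0,0,0,0],[0.3,0.2,0,0,0,0,0],[0.55,0.36,0,0,0,0,0],[0.8,0.53,0,0,0,0,0],[1,0.66,0,0,0,0,0],[1,0.66,0,0,0,0,0],[1,0.66,0,0,0,0,0],[1,0.66,0,0,0,0,0]]]'
python3 - <<'E'
from h import *
togo(.6094,.1092,.06)
E
```

```text
clock: 25.15
tool_pos: [0.5154, -0.1031, 0.1508]
tool_rot: [-0.0, 0.646, 0.763, -0.0]
force: [-0.0, -0.6, -1.7]
opening: 0.0312
finger_force: 30.0
clock: 25.95
tool_pos: [0.5884, 0.0583, 0.1507]
tool_rot: [0.0, 0.648, 0.762, -0.0]
force: [0.1, 0.4, -2.5]
opening: 0.0311
finger_force: 30.0
t 25.95 at [0.5884 0.0583 0.1507] F [ 0.1  0.4 -2.5] open 0.0311 grip 29.999844760168344 
 go [0.313 0.193 0.604] [-0.001  0.001 -0.001]
```

```bash
python3 -m pendant '[[[0.15,0.1,0,0,0,0,0],[0.3,0.19,0,0,0,0,0],[0.31,0.193,0.1,0,0,0,0],[0.31,0.193,0.35,0,0,0,0],[0.31,0.193,0.6,0,0,0,0],[0.31,0.193,0.6,0,0,0,0],[0.31,0.193,0.6,0,0,0,0],[0.31,0.193,0.6,0,0,0,0]]]'
python3 - <<'E'
from h import *
togo(.6094,.1087,.028)
E
```

```text
clock: 26.75
tool_pos: [0.6114, 0.1102, 0.0632]
tool_rot: [0.001, 0.647, 0.762, 0.002]
force: [-0.9, 0.2, -1.1]
opening: 0.031
finger_force: 30.0
t 26.75 at [0.6114 0.1102 0.0632] F [-0.9  0.2 -1.1] open 0.031 grip 30.00011038966477 
 go [-0.008 -0.016  0.234] [ 0.005 -0.     0.   ]
```

```bash
python3 -m pendant '[[[-0.008,-0.01,0.1,0,0,0,0],[-0.008,-0.01,0.17,0,0,0,0],[-0.008,-0.01,0.2,0,0,0,0],[-0.008,-0.01,0.215,0,0,0,0],[-0.008,-0.01,0.222,0,0,0,0],[-0.008,-0.01,0.225,0,0,0,0],[-0.008,-0.01,0.225,0,0,0,0],[-0.008,-0.01,0.225,0,0,0,0]]]'
python3 - <<'E'
from h import *
togo(.6094,.1087,.0272)
E
```

```text
clock: 27.55
tool_pos: [0.6087, 0.1096, 0.0273]
tool_rot: [0.0, 0.647, 0.763, 0.0]
force: [0.4, 0.0, -2.0]
opening: 0.031
finger_force: 30.0
t 27.55 at [0.6087 0.1096 0.0273] F [ 0.4  0.  -2. ] open 0.031 grip 29.99987756484188 
 go [-0.007  0.004  0.001] [ 0.001 -0.     0.002]
```

Not in contact yet, so I'll lower in small steps and watch the force.

```bash
python3 -m pendant '[[[-0.005,0.003,0.002,0,0,0,0],[-0.005,0.003,0.004,0,0,0,0],[-0.005,0.003,0.006,0,0,0,0],[-0.005,0.003,0.006,0,0,0,0],[-0.005,0.003,0.006,0,0,0,0],[-0.005,0.003,0.006,0,0,0,0],[-0.005,0.003,0.006,0,0,0,0],[-0.005,0.003,0.006,0,0,0,0]]]'
```

```text
clock: 28.35
tool_pos: [0.6092, 0.109, 0.0269]
tool_rot: [0.0, 0.647, 0.763, 0.0]
force: [-3.1, -0.4, 5.6]
opening: 0.031
finger_force: 30.0
```

Contact at +5.6 N. I'll release and lift clear.

```bash
python3 -m pendant '[[[0,0,0,0,0,0,0.3],[0,0,0,0,0,0,0.6],[0,0,0,0,0,0,0.6],[0,0,0,0,0,0,0.6],[0,0,-0.1,0,0,0,0.6],[0,0,-0.3,0,0,0,0.6],[0,0,-0.5,0,0,0,0.6],[0,0,-0.7,0,0,0,0.6]]]'
python3 -m pendant '[[[0,-0.2,-0.2,0,0,0,0.6],[0,-0.4,-0.4,0,0,0,0.6],[0,-0.6,-0.6,0,0,0,0.6],[0,-0.8,-0.6,0,0,0,0.6],[0,-1,-0.6,0,0,0,0.6],[0,-1,-0.6,0,0,0,0.6],[0,-1,-0.6,0,0,0,0.6],[0,-1,-0.6,0,0,0,0.6]]]'
python3 - <<'E'
from h import *
from bench import manip
a=manip.snapshot("scene");b=manip.snapshot("side")
v=np.vstack([cv2.resize(a[215:300,215:495],None,fx=2.8,fy=2.8),cv2.resize(b[170:320,200:480],None,fx=2.4,fy=2.4,)[:, :784] if 0 else cv2.copyMakeBorder(cv2.resize(b[170:320,200:480],None,fx=2.4,fy=2.4),0,0,0,784-672,0)])
cv2.imwrite("pics/end.png",v)
P=[(.5973,.1832),(.6094,.1092),(.6215,.0352),(.6336,-.0387)]
C=[manip.camera_model(n) for n in("scene","side")]
B=[blobs(i,(16,120,80),(30,255,255),40) for i in(a,b)]
hs=[.031,.023,.018,.0145]
for p,h in zip(P,hs):
    for n,c,i in zip(("scene","side"),C,(a,b)):
        q=proj(c,(*p,.018+h)); qt=proj(c,(*p,.018+2.15*h)); print(n,"expected centroid",q.round(1),"top",qt.round(1))
E
```

```text
clock: 29.15
tool_pos: [0.6092, 0.1086, 0.1333]
tool_rot: [0.0, 0.647, 0.763, 0.0]
force: [0.6, 0.2, 0.1]
opening: 0.052
finger_force: 0.0
clock: 29.95
tool_pos: [0.462, 0.0844, 0.2217]
tool_rot: [0.0, 0.647, 0.763, 0.001]
force: [0.8, -0.1, -0.5]
opening: 0.0522
finger_force: 0.0
scene expected centroid [425.4 250.8] top [428.9 236.7]
side expected centroid [263.2 262.4] top [261.5 245.5]
scene expected centroid [377.9 253.7] top [379.3 243.6]
side expected centroid [264.4 238.7] top [263.2 226.9]
scene expected centroid [331.1 255.5] top [331.3 247.7]
side expected centroid [265.2 217.4] top [264.4 208.6]
scene expected centroid [284.9 256.7] top [284.3 250.5]
side expected centroid [265.9 198.5] top [265.3 191.8]
```

View pics/end.png

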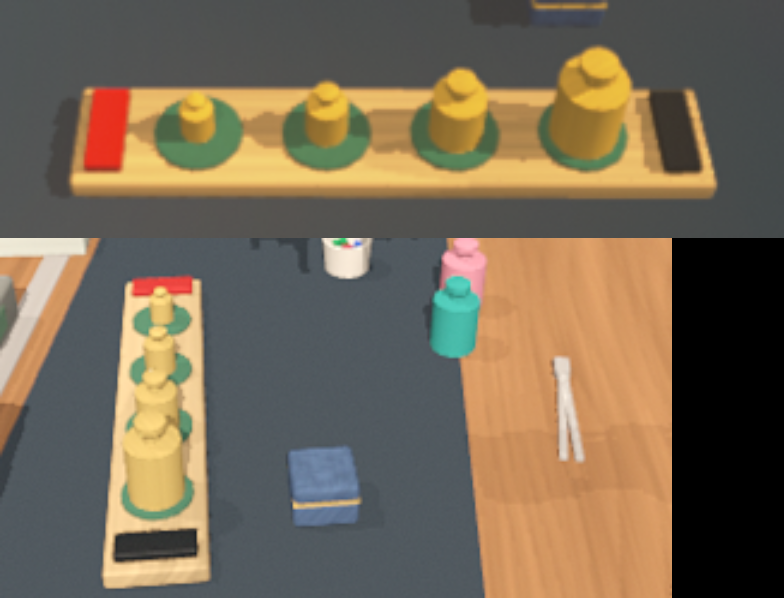

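All four weights stand upright and centred on their pads. They rise in size from the red end (crop (107,128)) to the black end (crop (675,130)), and the pot looks undisturbed in the side crop.

```bash
python3 -c "
from bench import manip
print(manip.job_done())"
```

```text
the job is handed in; nothing more can be done
None
```

I handed the job in at about 30 s on the robot's clock: the four weights stand upright on their pads, smallest by the red end to largest by the black end, and the pot of stones was left where it stood.

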